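# Lock the luthier's tool chest

### The job

Lock the tool chest with the red key: take it out of the wooden key block, push it fully into the lock on the chest, turn it clockwise until you clearly feel its stop, without forcing it, so that the bolt shoots across, and turn it fully back home. Then draw the key out and stand it back, fully down, in the socket it came from. Leave the blue key, the tin, the jar and the plane where they are.

Things in the scene. Friction and masses are not known exactly. Their poses are not given: they have to be found in the camera images.
- red_key: The key to use, 68 mm long, standing on its tip. Origin: centre of the tip; z up to the head, x along the blade's width, y across its thickness. Blade (bit) 16 x 4.5 x 12 mm with rounded edges, then a round neck 4.5 mm, a steel shoulder 24 x 12 mm from z = 28 mm, a red head 36 (x) x 12 (y) mm from z = 36 to 68 mm. Grip the head across its 12 mm. Half a turn leaves it alike. 35 to 70 g.
- blue_key: A second key of the same shape with a blue head, in the other socket; leave it alone. Origin and axes as for the red key.
- key_block: Fixed wooden block 150 (x) x 60 (y) x 36 mm, origin at the centre of its underside. Two sockets at x = -40 and +40 mm, slots 20 (x) x 8.5 (y) mm, 31 mm deep, in which the keys stand blade down on their shoulders: the tip of a key that is fully down is 8 mm above the block's underside, its x along the block's x. Either key may be in either socket.
- chest: Fixed wooden tool chest 186 x 300 x 60 mm, origin at the centre of its underside. On its top at x 0, y +65 mm is a lock case 64 x 64 mm, 36 mm high (its top 96 mm above the bench); on the lid beside it, to its -y, a brass keeper 16 mm high.
- keyhole (a point): Centre of the keyhole in the top face of the lock case; z up, x along the slot. The slot is 18 (x) x 6.5 mm (1 mm play all round) with a 1 mm chamfer. A key goes straight down 28 mm, until its shoulder rests on the case. It turns only when fully in, and comes out only at home (0), since the plate holds the bit.
- plug (a joint): Turn of the lock plug in rad: 0 at home (slot in line with the keyhole), grows clockwise seen from above up to a hard stop that lies anywhere from 1.1 to 1.4, different each time and not visible: it must be felt. Free turning takes under 0.06 N m; at the stop about 0.15 N m is clear enough, 0.3 N m is forcing. Play lets the key turn 0.2 to 0.25 rad farther than the plug, each way; home is a hard stop too.
- bolt (a joint): Bolt of the lock in m: 0 drawn in, 0.0135 to 0.0175 (by the stop) when thrown to the lock's -y, across a 10 mm gap into the keeper. The plug pushes it out (about 1 N) during the clockwise turn and leaves it out when turned back.
- rosin_tin: Bystander: flat copper tin, 52 mm wide, 22 mm high, on the chest lid. Origin at the centre of its underside.
- glue_jar: Bystander: amber jar, 64 mm wide, 85 mm high, on the bench. Origin at the centre of its underside.
- block_plane: Bystander: small wooden hand plane, 130 x 45 mm, 65 mm high, on the bench. Origin at the centre of its underside, x along its length.
There are look-alikes about, which are no part of the job. Of the things like the red_key, leave any that is white; of the rest the larger one is meant.

How it is judged:
By the outcome, as a careful person would: the job done as asked, in the order asked, and still so for the second after the job is handed in, with the robot touching nothing.
It also fails if it takes over 72 s, if anything falls off the work surface, if the arm or the gripper's body presses on something with over 40 N, if the wrist force passes 120 N, or if a joint passes its speed limit or range.

### The arm

A 6-joint arm with a two-finger parallel gripper is mounted at the origin on the work surface. World frame = base frame: x ahead of the robot, y to its left, z up, the work surface at z = 0. Lengths are in m, angles in rad, forces in N, time in s.
With the tool pointing down it reaches from about 0.4 to 0.825 m from the base axis. Payload 7 kg.
Tool frame: the origin (TCP) lies at the very end of the fingers, on their centre line; the grasp point (between the pads) lies 19 mm behind it; z points along the fingers, y is the line along which they close (so a half turn about z gives the same grasp; the last joint's range is limited). The gripper opens to 88 mm and grips with 3 to 60 N. Pads are 19 mm wide; open, the fingers measure 130 mm over their backs; the gripper's body (78 mm by 193 mm) begins 47 mm behind the grasp point.
Start: joints at [-0.909, 0.359, 0.012, 0, -1.224, -0.288], TCP at [0.246, -0.628, 0.227] pointing down, gripper open.
Joint ranges: [-3.07, 3.07], [-1.43, 2.12], [-1.02, 1.25], [-3.03, 1.67], [-3.05, -0], [-3.03, 3.03]. Speed limits (rad/s): [2.39, 2.39, 3.01, 3.14, 3.14, 3.14].

### API

Orientations are given as [roll, pitch, yaw] about the fixed x, y, z axes, in that order (R = Rz(yaw) Ry(pitch) Rx(roll)).
In Python, from station import arm gives the robot as it stands.
- The arm moves only by the tool step_arm, never from a script. Its argument "rows" is a list of rows, each a list of 5 numbers: the shift along the world's x, y, z in m, then the turn about the world's z in rad, then the finger opening in m, from 0 to 0.0876. In form: [[x, y, z, spin, gripper], ...]. A call has 1 to 20 rows; each row is the pose to reach, as a shift and turn from the pose commanded when the call began; what a row does not reach only later rows make up. A row lasts 1/10 s, in which the tool goes at most 50 mm and 8.59 degrees, less where a joint would pass 70% of its speed; a pose out of reach is approached as far as the arm can. A call with a gripper value outside its range is refused whole. The fingers move at their own pace and stop on an object; "newtons" is the grip in N (left out, the last holds). Time passes only in rows, so rows that repeat a pose let the fingers close. It gives the time, the measured TCP pose, the force, the opening and the grip force at its end, in the units of the state.
- arm.get_state(): the state, without advancing time (a new reading comes with each control period).
- arm.grab_frame(name): name is "side" or "top"; returns a dict with "color" (480x640x3 uint8, blue, green, red), "vfov" (degrees; the focal length in pixels is half the picture's height over the tangent of half this angle, whatever the lens; pixels are square), "cx", "cy" (the principal point, pixels), "rvec" (rotation vector, rad) and "tvec" (3), from world to camera coordinates, as OpenCV has them. Camera axes: x right, y down, z forward; pixel columns grow to the right and rows downward; lengths in m; the calibration is good to about 2 mm. A picture is of the moment at which its call begins. There is no depth.
- arm.job_done(): hands the job in; it is judged then, once.
The state is a dict: "t": time; "q": joint angles; "qd": joint speeds; "joint_efforts": joint torques, N m; "eef_pos": TCP position; "ee_rot": TCP orientation; "force": force on the tool from outside, world axes, zero at the start; "moment": the same for the moment, N m; "width": finger opening in m; "gripper_force": force on a finger pad.
Only numpy, scipy, OpenCV 4.12 (cv2) and the standard library are available. Lean on these libraries where they do the work, as an engineer would, in place of code of your own. Each camera call takes 0.05 s, during which the arm holds its last target. There are 200 camera calls.

## Working session

There is one attempt and no reset: what is moved stays moved. The work goes in short steps, Python scripts to look and compute and a tool call to move; the robot and the scene stay as the last step left them, time stands still between calls to the robot, and variables do not carry over. Pictures are saved under pics/ and viewed, at most 10 in all, crops included, and the job is handed in when it is done.

Besides the shell and the picture viewer there is one more tool, called after "Request:" as a command line: name --pt "numbers of a row" for each row, then --argument value for the rest. step_arm: Moves the arm, as the interface text tells. Its arguments: {"type":"object","properties":{"rows":{"type":"array"},"newtons":{"type":"number"}},"required":["rows"]}

```bash
mkdir -p pics; cat > h.py <<'E'
import numpy as np, cv2
from station import arm
def grab(n):
    f=arm.grab_frame(n); h,w=f["color"].shape[:2]
    fl=h/2/np.tan(np.radians(f["vfov"])/2)
    f["K"]=np.array([[fl,0,f["cx"]],[0,fl,f["cy"]],[0,0,1]]); f["R"]=cv2.Rodrigues(np.array(f["rvec"],float))[0]; f["t"]=np.array(f["tvec"],float).ravel()
    return f
def ray(f,p):
    d=f["R"].T@np.linalg.inv(f["K"])@np.array([p[0],p[1],1.]); return -f["R"].T@f["t"], d/np.linalg.norm(d)
def onz(f,p,z):
    o,d=ray(f,p); return o+d*(z-o[2])/d[2]
def proj(f,P):
    c=f["R"]@np.array(P,float)+f["t"]; q=f["K"]@c; return q[:2]/q[2]
E
python3 - <<'E'
from h import *
for n in("top","side"):
    f=grab(n); cv2.imwrite(f"pics/{n}0.png",f["color"]); print(n,f["K"][0,0],f["cx"],f["cy"],ray(f,(320,240)), {k:v for k,v in f.items() if k not in("color","K","R")}.keys())
s=arm.get_state(); print(s)
E
```

```text
top 555.3998786749446 327.5702752455117 243.67366326031498 (array([ 0.34115488, -0.00329101,  1.00313767]), array([ 2.37815047e-01,  2.89098232e-04, -9.71310414e-01])) dict_keys(['vfov', 'cx', 'cy', 'rvec', 'tvec', 't'])
side 438.0140582258578 315.5938450156235 234.12938490304788 (array([ 0.15955979, -0.47935785,  0.45261895]), array([ 0.54413089,  0.65179529, -0.52828446])) dict_keys(['vfov', 'cx', 'cy', 'rvec', 'tvec', 't'])
{'t': 0.1, 'q': array([-9.08892475e-01,  3.59293590e-01,  1.11580769e-02, -3.05108970e-04,
       -1.22405841e+00, -2.88082805e-01]), 'qd': array([-0.00088302, -0.00200705,  0.00226036,  0.0001433 , -0.00168977,
       -0.00036196]), 'joint_efforts': array([ 3.48651702e-04, -5.84162843e+01,  2.93752706e+01,  7.01545045e+00,
        1.01451343e-02, -4.51615892e-05]), 'eef_pos': array([ 0.24630742, -0.6280055 ,  0.2257343 ]), 'ee_rot': array([ 3.14017116e+00, -1.22093971e-04, -2.76787541e+00]), 'force': array([ 0.82687776, -0.83047545,  0.35912195]), 'moment': array([-0.00850271,  0.00496746,  0.02194578]), 'gripper_force': 0.0, 'width': 0.0883831040977558}
```

View pics/top0.png

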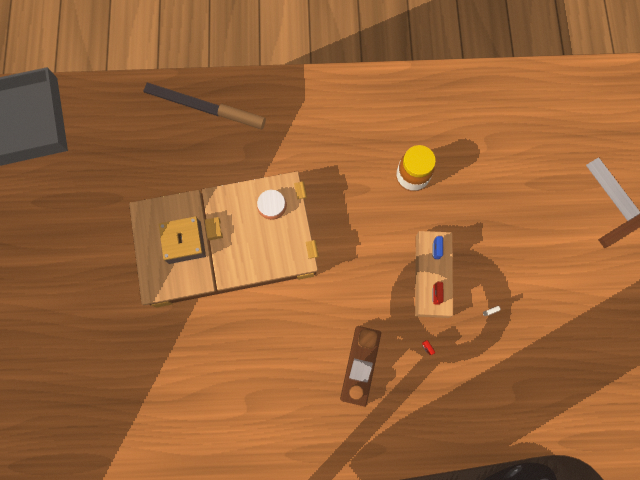

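View pics/side0.png

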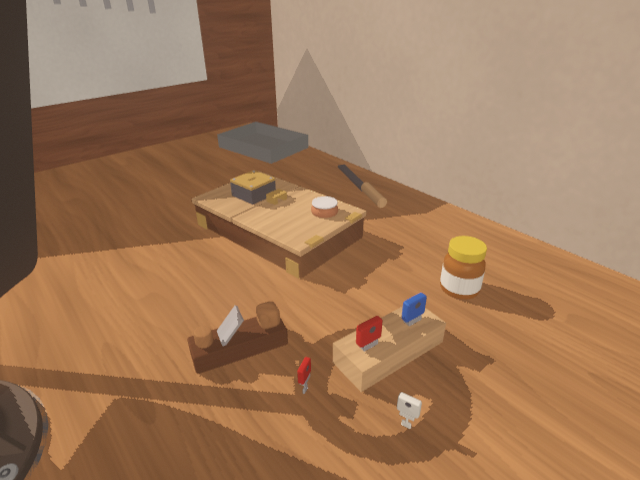

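Candidates for the red key are:
- the red key in the block, top (438,293), side (369,332)
- a small red key loose on the bench, top (429,348), side (305,370)
- a white one, top (492,310), side (408,408)
- the blue key, top (438,247)

By the description (not white, the larger, in the block), the target is top (438,293). The lock is at top (180,238).

```bash
cat > m.py <<'E'
from h import *
f=grab("top"); g=grab("side")
def blobs(f,lo,hi,amin,roi=None):
    m=cv2.inRange(cv2.cvtColor(f["color"],cv2.COLOR_BGR2HSV),lo,hi)
    if roi: 
        k=np.zeros_like(m); x0,y0,x1,y1=roi; k[y0:y1,x0:x1]=1; m=m*k
    return m,[c for c in cv2.findContours(m,0,2)[0] if cv2.contourArea(c)>amin]
if __name__=="__main__":
    for nm,lo,hi in(("red",(0,190,60),(5,255,255)),("blue",(105,120,50),(130,255,255))):
        for n,F in(("top",f),("side",g)):
            for c in blobs(F,lo,hi,30)[1]:
                r=cv2.minAreaRect(c); print(nm,n,cv2.contourArea(c),np.round(r[0],1),np.round(r[1],1),round(r[2],1), onz(F,r[0],.076).round(4) if n=="top" else "")
    # keyhole dark slot
    m,cs=blobs(f,(0,0,0),(180,255,45),8,(168,225,195,250))
    for c in cs:
        r=cv2.minAreaRect(c);print("slot",cv2.contourArea(c),r,onz(f,r[0],.096).round(4))
    a=cv2.resize(f["color"][205:275,140:240],None,fx=4,fy=4,interpolation=2)
    b=cv2.resize(f["color"][222:362,400:500],None,fx=4,fy=4,interpolation=2)
    o=np.zeros((560,800,3),np.uint8); o[:280,:400]=a; o[:560,400:]=b
    c=cv2.resize(g["color"][310:380,320:420],None,fx=4,fy=4,interpolation=2); o[280:,:400]=c
    cv2.imwrite("pics/crop1.png",o)
E
python3 m.py
```

```text
red top 66.5 [428.3 347.2] [15.   5.8] 56.3 [ 0.3801 -0.1743  0.076 ]
red top 157.0 [438.  292.5] [21.  8.] 90.0 [ 0.4697 -0.198   0.076 ]
red side 167.5 [303.6 369.8] [10.7 25.9] 26.6 
red side 448.5 [368.6 331.2] [19.7 31.3] 63.4 
blue top 154.5 [438.  247.5] [21.  8.] 90.0 [ 0.5472 -0.2047  0.076 ]
blue side 411.0 [413.8 306.6] [18.5 30. ] 60.3
```

View pics/crop1.png

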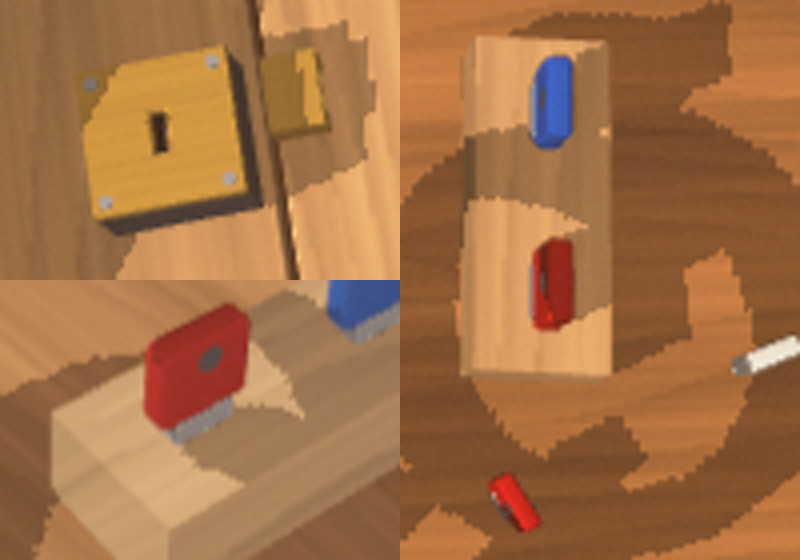

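The crop confirms it: the large red key stands in the block at (438,293) with its steel shoulder on top. The small red key at about (526,503) in the crop and the white one lie loose. The slot is at about (179.5,237.6), midway between the four case screws.

```bash
cat > m2.py <<'E'
from m import *
# lock: screws
hsv=cv2.cvtColor(f["color"],cv2.COLOR_BGR2HSV)
S=[]
for u,v in((90,85),(212,62),(230,178),(105,203)):
    x=140+u/4;y=205+v/4; x0,y0=int(x)-3,int(y)-3
    w=np.clip(130-hsv[y0:y0+7,x0:x0+7,1].astype(float),0,None); yy,xx=np.mgrid[y0:y0+7,x0:x0+7]
    S.append(((w*xx).sum()/w.sum(),(w*yy).sum()/w.sum()))
P=np.array([onz(f,s,.096) for s in S]); print(np.round(S,1).tolist(),P.round(4)[:,:2].tolist(),"mean",P.mean(0).round(4))
print("sides",[round(np.linalg.norm(P[i]-P[i-1]),4) for i in range(4)],"yaws",[round(np.degrees(np.arctan2(*(P[i]-P[i-1])[[1,0]]))%90,1) for i in range(4)])
V=f["color"].max(2).astype(float)[228:249,170:190]; w=np.clip(110-V,0,None); yy,xx=np.mgrid[228:249,170:190]
c=((w*xx).sum()/w.sum(),(w*yy).sum()/w.sum()); C=np.cov(np.array([xx.ravel(),yy.ravel()]),aweights=w.ravel()); e=np.linalg.eigh(C)[1][:,1]
a=onz(f,np.array(c)+5*e,.096);b=onz(f,np.array(c)-5*e,.096); print("slot",c,onz(f,c,.096).round(4),"yaw",np.degrees(np.arctan2(*(a-b)[[1,0]])))
for nm,lo,hi in(("red",(0,170,40),(6,255,255)),("blue",(105,110,40),(130,255,255))):
    cs=[max(blobs(F,lo,hi,30)[1],key=cv2.contourArea) for F in(f,g)]
    p=[np.array(cv2.minAreaRect(c)[0]) for c in cs]
    o1,d1=ray(f,p[0]);o2,d2=ray(g,p[1]); A=np.array([d1,-d2]).T; s=np.linalg.lstsq(A,o2-o1,rcond=None)[0]
    print(nm,p,"z.06:",onz(f,p[0],.06).round(4),"tri",(o1+s[0]*d1).round(4),(o2+s[1]*d2).round(4))
E
python3 m2.py
```

```text
[[162.0, 225.6], [192.5, 219.9], [196.9, 249.1], [166.0, 255.1]] [[0.5985, 0.2628], [0.6065, 0.2116], [0.5555, 0.2034], [0.5472, 0.2547]] mean [0.5769 0.2331 0.096 ]
sides [np.float64(0.0519), np.float64(0.0518), np.float64(0.0517), np.float64(0.052)] yaws [np.float64(9.0), np.float64(8.9), np.float64(9.2), np.float64(9.2)]
slot (np.float64(179.4343891402715), np.float64(237.83529411764707)) [0.5761 0.233  0.096 ] yaw -172.1724015735619
red [array([437.5, 292.5]), array([368.64154053, 330.75473022])] z.06: [ 0.4719 -0.2006  0.06  ] tri [ 0.4721 -0.2009  0.0584] [ 0.4716 -0.2005  0.0583]
blue [array([438. , 247.5]), array([413.66156006, 306.90768433])] z.06: [ 0.5507 -0.2082  0.06  ] tri [ 0.551  -0.2084  0.0589] [ 0.5507 -0.2081  0.0588]
```

Red key head is at (0.472, -0.2007), yaw -5.5°. The two views agree, the height fits, and red to blue measures 79 mm. Keyhole is at (0.577, 0.233), yaw 9°. I'll move above the key, taking the wrist round the way that leaves room for the clockwise turn.

Request:
step_arm --pt "0.0125 0.0237 0 0.148 0.04" --pt "0.025 0.0475 0 0.297 0.04" --pt "0.0376 0.0712 0 0.445 0.04" --pt "0.05 0.095 0 0.594 0.04" --pt "0.0627 0.1187 0 0.742 0.04" --pt "0.0752 0.1424 0 0.89 0.04" --pt "0.0878 0.1662 0 1.039 0.04" --pt "0.1003 0.19 0 1.187 0.04" --pt "0.1128 0.2137 0 1.336 0.04" --pt "0.1254 0.2374 0 1.484 0.04" --pt "0.138 0.261 0 1.633 0.04" --pt "0.1505 0.285 -0.01 1.781 0.04" --pt "0.163 0.3086 -0.02 1.93 0.04" --pt "0.1755 0.3324 -0.04 2.078 0.04" --pt "0.188 0.356 -0.05 2.226 0.04" --pt "0.2006 0.38 -0.06 2.375 0.04" --pt "0.213 0.4036 -0.07 2.523 0.04" --pt "0.2257 0.4273 -0.08 2.672 0.04" --pt "0.2257 0.4273 -0.08 2.672 0.04" --pt "0.2257 0.4273 -0.08 2.672 0.04" --newtons 20

```text
t: 2.3
eef_pos: [0.4722, -0.2006, 0.1464]
ee_rot: [3.141, 0.001, -0.096]
force: [-0.4, -0.6, -0.3]
width: 0.0399
gripper_force: 0.0
```

```bash
python3 - <<'E'
from h import *
s=arm.get_state(); print({k:np.round(s[k],4) for k in("t","q","eef_pos","ee_rot","force","moment","width")})
E
```

```text
{'t': np.float64(2.3), 'q': array([-1.8600e-02,  1.6320e-01, -4.5300e-01,  1.0000e-04, -9.5520e-01,
        1.4937e+00]), 'eef_pos': array([ 0.4722, -0.2006,  0.1464]), 'ee_rot': array([ 3.1415e+00,  6.0000e-04, -9.5700e-02]), 'force': array([-0.4324, -0.5863, -0.3397]), 'moment': array([-0.1381,  0.1157, -0.0291]), 'width': np.float64(0.0399)}
```

Request:
step_arm --pt "0 0 -0.03 0 0.04" --pt "0 0 -0.06 0 0.04" --pt "0 0 -0.085 0 0.04" --pt "0 0 -0.103 0 0.04" --pt "0 0 -0.103 0 0.04" --pt "0 0 -0.103 0 0.04"

```text
t: 2.9
eef_pos: [0.4722, -0.2017, 0.0441]
ee_rot: [3.141, -0.0, -0.097]
force: [1.5, 0.7, -0.4]
width: 0.0398
gripper_force: 0.0
```

Request:
step_arm --pt "0 0 0 0 0.02" --pt "0 0 0 0 0.005" --pt "0 0 0 0 0.005" --pt "0 0 0 0 0.005" --pt "0 0 0 0 0.005" --pt "0 0 0 0 0.005" --newtons 35

```text
t: 3.5
eef_pos: [0.4725, -0.2011, 0.044]
ee_rot: [3.141, -0.001, -0.096]
force: [-1.3, 1.6, 6.5]
width: 0.0117
gripper_force: 35.0
```

```bash
python3 - <<'E'
from h import *
s=arm.get_state(); print({k:np.round(s[k],4) for k in("t","eef_pos","ee_rot","force","moment","width","gripper_force")})
o=[]
for n,(x,y) in(("top",(380,200)),("side",(280,230))):
    f=grab(n); o.append(cv2.resize(f["color"][y:y+160,x:x+130],None,fx=3,fy=3,interpolation=2))
cv2.imwrite("pics/g1.png",np.hstack(o))
E
```

```text
{'t': np.float64(3.5), 'eef_pos': array([ 0.4725, -0.2011,  0.044 ]), 'ee_rot': array([ 3.1415e+00, -6.0000e-04, -9.5500e-02]), 'force': array([-1.3369,  1.565 ,  6.4767]), 'moment': array([0.1759, 0.6028, 0.0154]), 'width': np.float64(0.0117), 'gripper_force': np.float64(35.0011)}
```

View pics/g1.png

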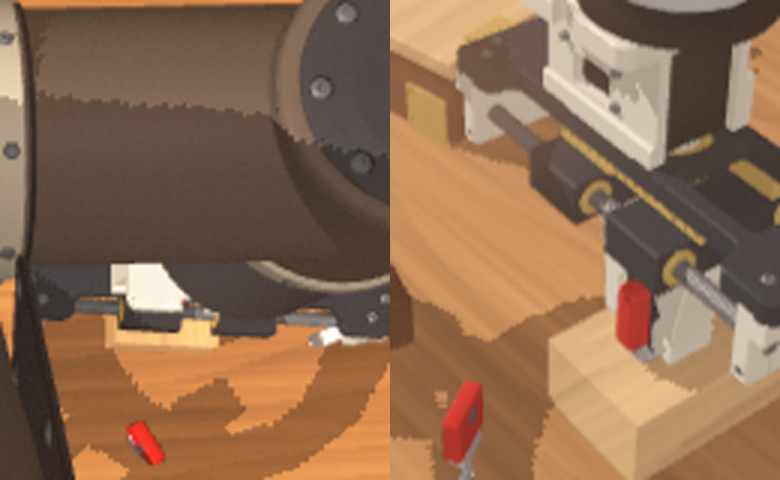

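The view shows the red head clamped between the fingers, side (318,335) in full-frame pixels; width 11.7 mm fits. Lifting it and carrying it over the lock.

Request:
step_arm --pt "0 0 0.01 0 0.005" --pt "0 0 0.03 0 0.005" --pt "0 0 0.06 0 0.005" --pt "0 0 0.09 0 0.005" --pt "0 0 0.12 0 0.005" --pt "0.01 0.043 0.12 0.025 0.005" --pt "0.021 0.086 0.12 0.05 0.005" --pt "0.031 0.13 0.12 0.076 0.005" --pt "0.042 0.173 0.12 0.1 0.005" --pt "0.052 0.217 0.12 0.127 0.005" --pt "0.063 0.26 0.12 0.152 0.005" --pt "0.073 0.304 0.12 0.178 0.005" --pt "0.084 0.347 0.12 0.203 0.005" --pt "0.094 0.39 0.12 0.23 0.005" --pt "0.105 0.434 0.12 0.254 0.005" --pt "0.105 0.434 0.11 0.254 0.005" --pt "0.105 0.434 0.1 0.254 0.005" --pt "0.105 0.434 0.1 0.254 0.005" --pt "0.105 0.434 0.1 0.254 0.005"

```text
t: 5.5
eef_pos: [0.5768, 0.2317, 0.1435]
ee_rot: [3.141, 0.001, 0.157]
force: [-0.4, -0.4, -0.3]
width: 0.0117
gripper_force: 35.0
```

```bash
python3 - <<'E'
from h import *
s=arm.get_state(); print({k:np.round(s[k],4) for k in("t","q","eef_pos","ee_rot","force","moment","width","gripper_force")})
o=[]
f=grab("top"); o.append(cv2.resize(f["color"][190:290,130:230],None,fx=4,fy=4,interpolation=2))
f=grab("side"); p=proj(f,(.577,.233,.096)); print("keyhole in side",p, proj(f,(.577,.233,.109)))
x,y=int(p[0])-40,int(p[1])-60
o.append(cv2.resize(f["color"][y:y+80,x:x+80],None,fx=5,fy=5,interpolation=2)); print(x,y)
cv2.imwrite("pics/g2.png",np.hstack(o))
E
```

```text
{'t': np.float64(5.5), 'q': array([ 6.9570e-01,  3.3580e-01, -2.2160e-01,  1.0000e-04, -1.0143e+00,
        1.0322e+00]), 'eef_pos': array([0.5768, 0.2317, 0.1435]), 'ee_rot': array([3.141e+00, 8.000e-04, 1.572e-01]), 'force': array([-0.4057, -0.4151, -0.2842]), 'moment': array([-0.127 ,  0.1287, -0.0067]), 'width': np.float64(0.0117), 'gripper_force': np.float64(34.9999)}
keyhole in side [251.91635124 177.3737444 ] [251.34444096 171.37463216]
211 117
```

View pics/g2.png

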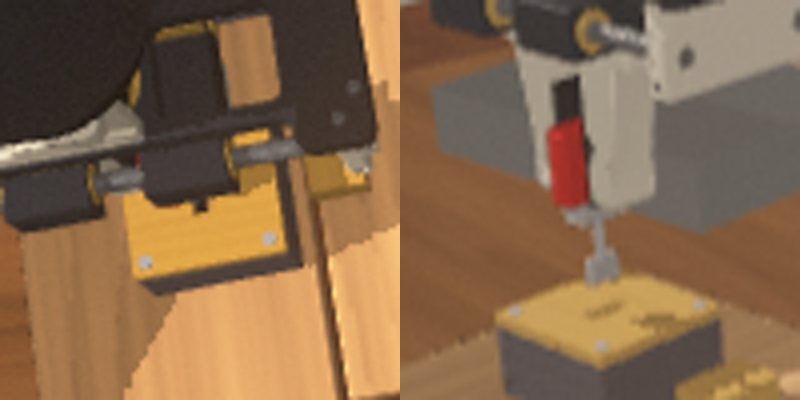

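The side crop shows the tip at full-frame (251.4,173.5), straight over the slot at (251.6,179). Descending gently to feel for entry.

Request:
step_arm --pt "0 0 -0.004 0 0.005" --pt "0 0 -0.008 0 0.005" --pt "0 0 -0.01 0 0.005" --pt "0 0 -0.012 0 0.005" --pt "0 0 -0.013 0 0.005" --pt "0 0 -0.014 0 0.005" --pt "0 0 -0.014 0 0.005"

```text
t: 6.3
eef_pos: [0.5771, 0.2329, 0.1294]
ee_rot: [3.141, 0.0, 0.158]
force: [0.1, 0.2, -0.5]
width: 0.0116
gripper_force: 35.0
```

```bash
cat > st.py <<'E'
from h import *
s=arm.get_state()
for k in("t","eef_pos","ee_rot","force","moment","width","gripper_force"): print(k,np.round(s[k],4).tolist(),end=" ")
E
python3 st.py
```

```text
t 6.3 eef_pos [0.5771, 0.2329, 0.1294] ee_rot [3.1415, 0.0002, 0.1582] force [0.1014, 0.1739, -0.4622] moment [-0.081, 0.1276, -0.0054] width 0.0116 gripper_force 34.9999
```

Request:
step_arm --pt "0 0 -0.002 0 0.005" --pt "0 0 -0.004 0 0.005" --pt "0 0 -0.006 0 0.005" --pt "0 0 -0.006 0 0.005"

```text
t: 6.7
eef_pos: [0.577, 0.2328, 0.1231]
ee_rot: [3.141, 0.001, 0.158]
force: [-0.2, 0.4, -1.0]
width: 0.0118
gripper_force: 35.0
```

It's in the slot. Going on to the shoulder.

Request:
step_arm --pt "0 0 -0.004 0 0.005" --pt "0 0 -0.008 0 0.005" --pt "0 0 -0.012 0 0.005" --pt "0 0 -0.015 0 0.005" --pt "0 0 -0.017 0 0.005" --pt "0 0 -0.018 0 0.005" --pt "0 0 -0.019 0 0.005" --pt "0 0 -0.019 0 0.005"

```text
t: 7.5
eef_pos: [0.5771, 0.2329, 0.1045]
ee_rot: [3.142, 0.0, 0.158]
force: [0.0, -0.3, 0.4]
width: 0.0118
gripper_force: 35.0
```

```bash
python3 st.py
```

```text
t 7.5 eef_pos [0.5771, 0.2329, 0.1045] ee_rot [3.1415, 0.0001, 0.1582] force [0.0377, -0.3004, 0.4265] moment [-0.1282, 0.1658, -0.0043] width 0.0118 gripper_force 34.9998
```

Request:
step_arm --pt "0 0 -0.0005 0 0.005" --pt "0 0 -0.001 0 0.005" --pt "0 0 -0.0015 0 0.005" --pt "0 0 -0.0015 0 0.005"

```text
t: 7.9
eef_pos: [0.5773, 0.233, 0.1041]
ee_rot: [-3.142, -0.001, 0.159]
force: [-2.7, -0.6, 6.3]
width: 0.0121
gripper_force: 35.0
```

```bash
python3 st.py
```

```text
t 7.9 eef_pos [0.5773, 0.233, 0.1041] ee_rot [-3.1415, -0.0008, 0.1585] force [-2.743, -0.5797, 6.2773] moment [-0.2602, 1.2012, -0.0307] width 0.0121 gripper_force 35.0012
```

Request:
step_arm --pt "0 0 0.0007 -0.04 0.005" --pt "0 0 0.0007 -0.1 0.005" --pt "0 0 0.0007 -0.16 0.005" --pt "0 0 0.0007 -0.22 0.005" --pt "0 0 0.0007 -0.28 0.005" --pt "0 0 0.0007 -0.34 0.005" --pt "0 0 0.0007 -0.4 0.005" --pt "0 0 0.0007 -0.4 0.005"

```text
t: 8.7
eef_pos: [0.577, 0.2321, 0.1041]
ee_rot: [3.14, 0.0, -0.243]
force: [-0.2, -4.3, 4.6]
width: 0.0117
gripper_force: 35.0
```

```bash
python3 st.py
```

```text
t 8.7 eef_pos [0.577, 0.2321, 0.1041] ee_rot [3.1404, 0.0001, -0.2427] force [-0.1865, -4.342, 4.6353] moment [-1.7448, 0.6375, -0.0188] width 0.0117 gripper_force 35.0014
```

Request:
step_arm --pt "0 0 0 -0.06 0.005" --pt "0 0 0 -0.12 0.005" --pt "0 0 0 -0.18 0.005" --pt "0 0 0 -0.24 0.005" --pt "0 0 0 -0.3 0.005" --pt "0 0 0 -0.36 0.005" --pt "0 0 0 -0.42 0.005" --pt "0 0 0 -0.48 0.005" --pt "0 0 0 -0.54 0.005" --pt "0 0 0 -0.6 0.005" --pt "0 0 0 -0.66 0.005" --pt "0 0 0 -0.72 0.005" --pt "0 0 0 -0.76 0.005" --pt "0 0 0 -0.8 0.005" --pt "0 0 0 -0.8 0.005"

```text
t: 10.2
eef_pos: [0.5768, 0.2321, 0.1041]
ee_rot: [3.14, -0.001, -1.041]
force: [-2.4, -3.9, 4.9]
width: 0.0118
gripper_force: 35.0
```

```bash
python3 st.py
```

```text
t 10.2 eef_pos [0.5768, 0.2321, 0.1041] ee_rot [3.1405, -0.0006, -1.0411] force [-2.3902, -3.9021, 4.8813] moment [-1.6897, 1.0251, 0.0381] width 0.0118 gripper_force 35.0013
```

Request:
step_arm --pt "0 0 0 -0.04 0.005" --pt "0 0 0 -0.08 0.005" --pt "0 0 0 -0.08 0.005"

```text
t: 10.5
eef_pos: [0.5768, 0.2321, 0.1041]
ee_rot: [3.14, -0.001, -1.121]
force: [-2.9, -3.9, 5.6]
width: 0.0114
gripper_force: 35.0
```

```bash
python3 st.py
```

```text
t 10.5 eef_pos [0.5768, 0.2321, 0.1041] ee_rot [3.1405, -0.0007, -1.121] force [-2.873, -3.9405, 5.5878] moment [-1.6185, 1.1141, -0.0119] width 0.0114 gripper_force 35.0014
```

Request:
step_arm --pt "0 0 0 -0.03 0.005" --pt "0 0 0 -0.05 0.005" --pt "0 0 0 -0.05 0.005"

```text
t: 10.8
eef_pos: [0.5768, 0.2321, 0.1041]
ee_rot: [3.141, -0.001, -1.17]
force: [-2.0, -3.8, 5.3]
width: 0.0121
gripper_force: 35.0
```

```bash
python3 st.py
```

```text
t 10.8 eef_pos [0.5768, 0.2321, 0.1041] ee_rot [3.1405, -0.0008, -1.1703] force [-2.0024, -3.7569, 5.2765] moment [-1.621, 1.1194, 0.0548] width 0.0121 gripper_force 35.0012
```

Request:
step_arm --pt "0 0 0 -0.02 0.005" --pt "0 0 0 -0.04 0.005" --pt "0 0 0 -0.04 0.005" --newtons 50

```text
t: 11.1
eef_pos: [0.5768, 0.2322, 0.1041]
ee_rot: [3.141, -0.001, -1.21]
force: [-2.6, -3.4, 5.6]
width: 0.0117
gripper_force: 50.0
```

```bash
python3 st.py
```

```text
t 11.1 eef_pos [0.5768, 0.2322, 0.1041] ee_rot [3.1405, -0.0008, -1.2103] force [-2.6479, -3.4157, 5.5628] moment [-1.6099, 1.1496, 0.0574] width 0.0117 gripper_force 50.0016
```

Request:
step_arm --pt "0 0 0 -0.02 0.005" --pt "0 0 0 -0.04 0.005" --pt "0 0 0 -0.04 0.005"

```text
t: 11.4
eef_pos: [0.5767, 0.2321, 0.1041]
ee_rot: [3.14, -0.001, -1.25]
force: [-2.7, -3.6, 5.9]
width: 0.0117
gripper_force: 50.0
```

```bash
python3 st.py
```

```text
t 11.4 eef_pos [0.5767, 0.2321, 0.1041] ee_rot [3.1405, -0.0009, -1.2503] force [-2.7043, -3.574, 5.9262] moment [-1.6344, 1.0726, 0.0556] width 0.0117 gripper_force 50.0016
```

Turned 1.41, still free (about 0.055 N m). On in small steps.

Request:
step_arm --pt "0 0 0 -0.02 0.005" --pt "0 0 0 -0.04 0.005" --pt "0 0 0 -0.04 0.005"

```text
t: 11.7
eef_pos: [0.5768, 0.2321, 0.1041]
ee_rot: [3.141, -0.001, -1.29]
force: [-2.9, -3.6, 5.5]
width: 0.0119
gripper_force: 50.0
```

```bash
python3 st.py
```

```text
t 11.7 eef_pos [0.5768, 0.2321, 0.1041] ee_rot [3.1406, -0.0009, -1.2903] force [-2.8906, -3.6474, 5.523] moment [-1.595, 1.1628, 0.0575] width 0.0119 gripper_force 50.0016
```

Request:
step_arm --pt "0 0 0 -0.02 0.005" --pt "0 0 0 -0.03 0.005" --pt "0 0 0 -0.03 0.005"

```text
t: 12.0
eef_pos: [0.5768, 0.2322, 0.1041]
ee_rot: [3.141, -0.001, -1.32]
force: [-2.8, -4.2, 5.3]
width: 0.0121
gripper_force: 50.0
```

```bash
python3 st.py
```

```text
t 12.0 eef_pos [0.5768, 0.2322, 0.1041] ee_rot [3.1406, -0.0009, -1.3199] force [-2.8354, -4.2022, 5.3397] moment [-1.559, 1.1577, -0.026] width 0.0121 gripper_force 50.0014
```

Request:
step_arm --pt "0 0 0 -0.015 0.005" --pt "0 0 0 -0.03 0.005" --pt "0 0 0 -0.03 0.005"

```text
t: 12.3
eef_pos: [0.5768, 0.2321, 0.1041]
ee_rot: [3.141, -0.001, -1.35]
force: [-2.8, -4.1, 5.5]
width: 0.0117
gripper_force: 50.0
```

```bash
python3 st.py
```

```text
t 12.3 eef_pos [0.5768, 0.2321, 0.1041] ee_rot [3.1406, -0.0009, -1.3502] force [-2.7905, -4.121, 5.4889] moment [-1.52, 1.1387, 0.1066] width 0.0117 gripper_force 50.0016
```

Request:
step_arm --pt "0 0 0 -0.015 0.005" --pt "0 0 0 -0.03 0.005" --pt "0 0 0 -0.03 0.005"

```text
t: 12.6
eef_pos: [0.5768, 0.2321, 0.1041]
ee_rot: [3.141, -0.001, -1.38]
force: [-2.6, -4.4, 4.9]
width: 0.0117
gripper_force: 50.0
```

```bash
python3 st.py
```

```text
t 12.6 eef_pos [0.5768, 0.2321, 0.1041] ee_rot [3.1407, -0.001, -1.3801] force [-2.6046, -4.4167, 4.8926] moment [-1.5565, 1.2335, 0.0803] width 0.0117 gripper_force 50.0016
```

```bash
cat > av.py <<'E'
from h import *
M=[]
for i in range(6):
    arm.grab_frame("top"); s=arm.get_state(); M.append([*s["moment"],*s["force"]])
print(s["t"],np.round(M,3)[:,2].tolist(),np.mean(M,0).round(3),s["ee_rot"].round(4),s["eef_pos"].round(4))
E
python3 av.py
```

```text
12.9 [0.037, 0.027, 0.088, -0.027, 0.095, 0.006] [-1.546  1.176  0.038 -2.324 -3.679  5.406] [ 3.1407e+00 -9.0000e-04 -1.3796e+00] [0.5767 0.2322 0.1041]
```

Request:
step_arm --pt "0 0 0 -0.015 0.005" --pt "0 0 0 -0.03 0.005" --pt "0 0 0 -0.03 0.005"

```text
t: 13.2
eef_pos: [0.5767, 0.2322, 0.1041]
ee_rot: [3.141, -0.001, -1.41]
force: [-3.2, -3.9, 6.4]
width: 0.0116
gripper_force: 50.0
```

```bash
python3 av.py
```

```text
13.5 [0.074, 0.088, 0.088, 0.1, 0.033, 0.053] [-1.568  1.223  0.073 -3.191 -3.91   5.598] [ 3.1406e+00 -1.0000e-03 -1.4095e+00] [0.5767 0.2321 0.1041]
```

Request:
step_arm --pt "0 0 0 -0.015 0.005" --pt "0 0 0 -0.03 0.005" --pt "0 0 0 -0.03 0.005"

```text
t: 13.8
eef_pos: [0.5766, 0.2322, 0.1041]
ee_rot: [3.141, -0.001, -1.44]
force: [-3.9, -4.6, 5.5]
width: 0.0116
gripper_force: 50.0
```

```bash
python3 av.py
```

```text
14.1 [0.139, 0.184, 0.142, 0.13, 0.125, 0.151] [-1.529  1.308  0.145 -3.108 -3.808  5.769] [ 3.1405e+00 -1.1000e-03 -1.4394e+00] [0.5766 0.2322 0.1041]
```

Request:
step_arm --pt "0 0 0 -0.01 0.005" --pt "0 0 0 -0.02 0.005" --pt "0 0 0 -0.02 0.005"

```text
t: 14.4
eef_pos: [0.5766, 0.2322, 0.1041]
ee_rot: [3.141, -0.001, -1.46]
force: [-3.2, -3.8, 7.3]
width: 0.0118
gripper_force: 50.0
```

```bash
python3 av.py
```

```text
14.7 [0.211, 0.224, 0.132, 0.231, 0.207, 0.178] [-1.538  1.363  0.197 -3.198 -4.037  5.982] [ 3.1405e+00 -1.1000e-03 -1.4593e+00] [0.5766 0.2321 0.1041]
```

The stop is clear: 0.073, 0.145, then 0.197 N m. Now turning back.

Request:
step_arm --pt "0 0 0 0.05 0.005" --pt "0 0 0 0.14 0.005" --pt "0 0 0 0.23 0.005" --pt "0 0 0 0.32 0.005" --pt "0 0 0 0.41 0.005" --pt "0 0 0 0.5 0.005" --pt "0 0 0 0.59 0.005" --pt "0 0 0 0.68 0.005" --pt "0 0 0 0.77 0.005" --pt "0 0 0 0.86 0.005" --pt "0 0 0 0.95 0.005" --pt "0 0 0 1.04 0.005" --pt "0 0 0 1.13 0.005" --pt "0 0 0 1.22 0.005" --pt "0 0 0 1.31 0.005" --pt "0 0 0 1.4 0.005" --pt "0 0 0 1.49 0.005" --pt "0 0 0 1.56 0.005" --pt "0 0 0 1.62 0.005" --pt "0 0 0 1.62 0.005"

```text
t: 16.7
eef_pos: [0.5771, 0.2325, 0.1041]
ee_rot: [3.141, 0.0, 0.161]
force: [-2.2, -3.5, 4.8]
width: 0.0114
gripper_force: 50.0
```

Request:
step_arm --pt "0 0 0 0.05 0.005" --pt "0 0 0 0.1 0.005" --pt "0 0 0 0.14 0.005" --pt "0 0 0 0.14 0.005"

```text
t: 17.1
eef_pos: [0.5771, 0.2325, 0.1041]
ee_rot: [3.141, 0.0, 0.299]
force: [-0.7, -3.5, 5.9]
width: 0.0116
gripper_force: 50.0
```

```bash
python3 av.py
```

```text
17.4 [0.037, 0.005, -0.002, -0.001, -0.015, 0.037] [-1.619  0.818  0.01  -1.797 -3.864  5.233] [3.1411e+00 3.0000e-04 2.9760e-01] [0.5771 0.2325 0.1041]
```

Request:
step_arm --pt "0 0 0 0.02 0.005" --pt "0 0 0 0.04 0.005" --pt "0 0 0 0.04 0.005"

```text
t: 17.7
eef_pos: [0.5771, 0.2325, 0.1041]
ee_rot: [3.141, 0.0, 0.338]
force: [-2.3, -3.2, 5.5]
width: 0.0117
gripper_force: 50.0
```

```bash
python3 av.py
```

```text
18.0 [-0.037, -0.028, 0.038, -0.021, 0.007, -0.028] [-1.638  0.839 -0.012 -2.271 -4.037  5.291] [3.1411e+00 4.0000e-04 3.3760e-01] [0.5771 0.2325 0.104 ]
```

Request:
step_arm --pt "0 0 0 0.02 0.005" --pt "0 0 0 0.03 0.005" --pt "0 0 0 0.03 0.005"

```text
t: 18.3
eef_pos: [0.5771, 0.2325, 0.1041]
ee_rot: [3.141, 0.0, 0.368]
force: [-1.2, -2.9, 5.1]
width: 0.0116
gripper_force: 50.0
```

```bash
python3 av.py
```

```text
18.6 [-0.019, -0.053, -0.015, 0.024, 0.01, -0.026] [-1.631  0.808 -0.013 -1.87  -3.585  5.242] [3.1411e+00 3.0000e-04 3.6750e-01] [0.5771 0.2325 0.1041]
```

Request:
step_arm --pt "0 0 0 0.02 0.005" --pt "0 0 0 0.03 0.005" --pt "0 0 0 0.03 0.005"

```text
t: 18.9
eef_pos: [0.5771, 0.2325, 0.1041]
ee_rot: [3.141, 0.0, 0.398]
force: [-1.8, -4.2, 5.5]
width: 0.0115
gripper_force: 50.0
```

```bash
python3 av.py
```

```text
19.2 [-0.105, -0.09, -0.19, -0.107, -0.059, -0.1] [-1.64   0.821 -0.108 -1.773 -4.102  5.048] [3.1412e+00 3.0000e-04 3.9730e-01] [0.5771 0.2325 0.1041]
```

Home stop felt (-0.11 N m at 0.24 past). A touch more, then centre the key in its play.

Request:
step_arm --pt "0 0 0 0.015 0.005" --pt "0 0 0 0.015 0.005" --pt "0 0 0 -0.05 0.005" --pt "0 0 0 -0.12 0.005" --pt "0 0 0 -0.19 0.005" --pt "0 0 0 -0.24 0.005" --pt "0 0.0004 0.001 -0.24 0.005" --pt "0 0.0004 0.001 -0.24 0.005"

```text
t: 20.0
eef_pos: [0.5772, 0.2332, 0.1045]
ee_rot: [3.141, 0.0, 0.159]
force: [0.8, -2.1, 0.3]
width: 0.0121
gripper_force: 50.0
```

```bash
python3 av.py; python3 - <<'E'
from h import *
f=grab("top"); s=grab("side")
p=proj(s,(.577,.2,.096)); x,y=int(p[0])-50,int(p[1])-50
cv2.imwrite("pics/g3.png",np.hstack([cv2.resize(f["color"][190:290,150:250],None,fx=4,fy=4,interpolation=2),cv2.resize(s["color"][y:y+100,x:x+100],None,fx=4,fy=4,interpolation=2)]))
E
```

```text
20.3 [0.062, 0.004, -0.016, -0.04, 0.046, -0.002] [-1.183 -0.358  0.009  1.224 -2.411 -0.985] [3.1415e+00 2.0000e-04 1.5840e-01] [0.5772 0.2332 0.1046]
```

View pics/g3.png

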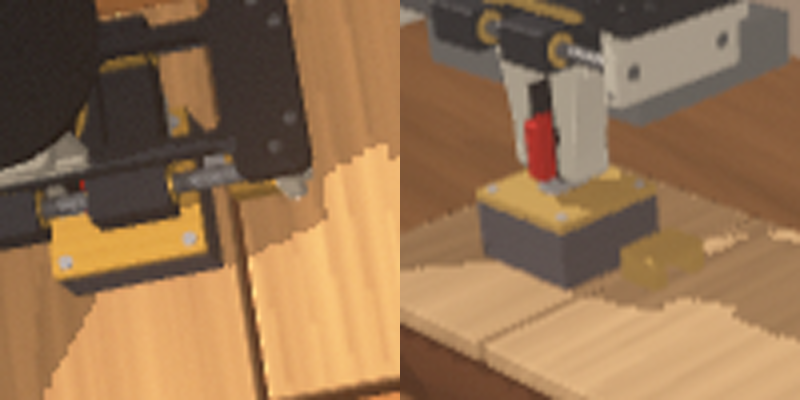

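The key is still upright and seated; the bolt gap is hidden here, so I'll check it after drawing out. Drawing gently.

Request:
step_arm --pt "0.0002 -0.0004 0.002 0 0.005" --pt "0.0002 -0.0004 0.004 0 0.005" --pt "0.0002 -0.0004 0.006 0 0.005" --pt "0.0002 -0.0004 0.006 0 0.005"

```text
t: 20.8
eef_pos: [0.5775, 0.2332, 0.1113]
ee_rot: [-3.141, -0.001, 0.158]
force: [-1.1, -1.1, -0.3]
width: 0.0116
gripper_force: 50.0
```

```bash
python3 st.py
```

```text
t 20.8 eef_pos [0.5775, 0.2332, 0.1113] ee_rot [-3.1411, -0.0007, 0.1583] force [-1.068, -1.0905, -0.3172] moment [-0.4996, 0.1288, 0.0188] width 0.0116 gripper_force 50.0
```

Request:
step_arm --pt "0 0 0.01 0 0.005" --pt "0 0 0.025 0 0.005" --pt "0 0 0.045 0 0.005" --pt "0 0 0.06 0 0.005" --pt "-0.01 -0.043 0.06 -0.025 0.005" --pt "-0.021 -0.086 0.06 -0.05 0.005" --pt "-0.031 -0.13 0.06 -0.076 0.005" --pt "-0.042 -0.173 0.06 -0.1 0.005" --pt "-0.052 -0.217 0.06 -0.127 0.005" --pt "-0.063 -0.26 0.06 -0.152 0.005" --pt "-0.073 -0.304 0.06 -0.178 0.005" --pt "-0.084 -0.347 0.06 -0.203 0.005" --pt "-0.094 -0.39 0.06 -0.23 0.005" --pt "-0.105 -0.434 0.06 -0.254 0.005" --pt "-0.105 -0.434 0.04 -0.254 0.005" --pt "-0.105 -0.434 0.02 -0.254 0.005" --pt "-0.105 -0.434 -0.02 -0.254 0.005" --pt "-0.105 -0.434 -0.02 -0.254 0.005" --pt "-0.105 -0.434 -0.02 -0.254 0.005"

```text
t: 22.7
eef_pos: [0.4726, -0.2012, 0.0916]
ee_rot: [3.141, 0.001, -0.095]
force: [0.4, 0.0, 0.7]
width: 0.0119
gripper_force: 50.0
```

```bash
python3 st.py; python3 - <<'E'
from h import *
f=grab("top"); s=grab("side")
cv2.imwrite("pics/g4.png",np.hstack([cv2.resize(f["color"][195:275,150:230],None,fx=5,fy=5,interpolation=2),cv2.resize(s["color"][250:380,310:440],(400,400),interpolation=2)]))
E
```

```text
t 22.7 eef_pos [0.4726, -0.2012, 0.0916] ee_rot [3.1411, 0.0008, -0.0952] force [0.3998, 0.0073, 0.731] moment [-0.1178, 0.0655, 0.0461] width 0.0119 gripper_force 49.9999
```

View pics/g4.png

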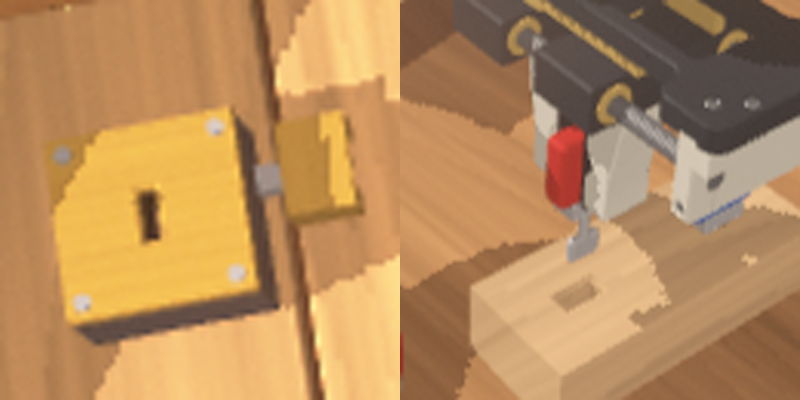

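The bolt, crop (268,180), now spans the gap into the keeper, and the slot is at home. The key hangs over its socket, crop (577,293). Lowering it.

Request:
step_arm --pt "0 0 -0.01 0 0.005" --pt "0 0 -0.018 0 0.005" --pt "0 0 -0.024 0 0.005" --pt "0 0 -0.03 0 0.005" --pt "0 0 -0.03 0 0.005"

```text
t: 23.3
eef_pos: [0.4716, -0.201, 0.0597]
ee_rot: [3.142, 0.002, -0.096]
force: [-0.4, 0.2, -0.2]
width: 0.0117
gripper_force: 50.0
```

Request:
step_arm --pt "0 0 -0.006 0 0.005" --pt "0 0 -0.011 0 0.005" --pt "0 0 -0.015 0 0.005" --pt "0 0 -0.017 0 0.005" --pt "0 0 -0.018 0 0.005" --pt "0 0 -0.018 0 0.005"

```text
t: 23.9
eef_pos: [0.4722, -0.2011, 0.044]
ee_rot: [3.141, 0.0, -0.095]
force: [-6.5, 3.7, 16.5]
width: 0.0117
gripper_force: 50.0
```

```bash
python3 st.py
```

```text
t 23.9 eef_pos [0.4722, -0.2011, 0.044] ee_rot [3.1413, 0.0002, -0.0952] force [-6.4747, 3.6909, 16.5252] moment [1.2535, 2.2395, -0.0312] width 0.0117 gripper_force 50.0041
```

Fully down at 0.044, the same height as at the grasp. Easing off, releasing and rising.

Request:
step_arm --pt "0 0 0.001 0 0.005" --pt "0 0 0.0015 0 0.02" --pt "0 0 0.0015 0 0.03" --pt "0 0 0.0015 0 0.035" --pt "0 0 0.0015 0 0.035" --pt "0 0 0.0015 0 0.035" --pt "0 0 0.02 0 0.035" --pt "0 0 0.05 0 0.035" --pt "0 0 0.09 0 0.035" --pt "0 0 0.13 0 0.035" --pt "-0.02 -0.04 0.16 0 0.035" --pt "-0.04 -0.08 0.18 0 0.035" --pt "-0.06 -0.12 0.18 0 0.035" --pt "-0.07 -0.16 0.18 0 0.035" --pt "-0.08 -0.2 0.18 0 0.035" --pt "-0.08 -0.24 0.18 0 0.035" --pt "-0.08 -0.28 0.18 0 0.035" --pt "-0.08 -0.32 0.18 0 0.035" --pt "-0.08 -0.32 0.18 0 0.035"

```text
t: 25.8
eef_pos: [0.3915, -0.5248, 0.221]
ee_rot: [-3.141, 0.002, -0.099]
force: [-0.4, -0.2, -0.2]
width: 0.0352
gripper_force: 0.0
```

```bash
python3 m2.py | grep -E "red|blue"; python3 - <<'E'
from h import *
cv2.imwrite("pics/end.png",np.hstack([cv2.resize(grab("top")["color"],(400,300)),cv2.resize(grab("side")["color"],(400,300))]))
E
```

```text
red [array([437.5, 292.5]), array([368.5       , 330.49996948])] z.06: [ 0.4719 -0.2006  0.06  ] tri [ 0.4721 -0.2008  0.0589] [ 0.4715 -0.2004  0.0587]
blue [array([438. , 247.5]), array([413.61917114, 306.84713745])] z.06: [ 0.5507 -0.2082  0.06  ] tri [ 0.5509 -0.2084  0.059 ] [ 0.5506 -0.2081  0.0589]
```

View pics/end.png

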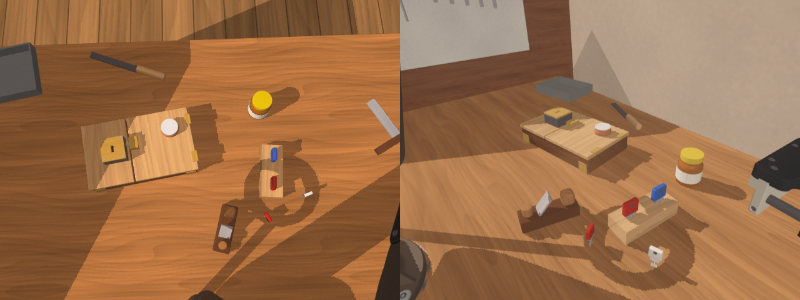

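The red key is back at its first position and height, (274,183) in the small top view. The blue key, tin, jar and plane are unmoved. Handing in.

```bash
python3 -c "from station import arm; print(arm.job_done())"
```

```text
the job is handed in; nothing more can be done
None
```

The chest is locked with its bolt in the keeper, the red key is back fully down in its own socket, nothing else looks moved, and the job was handed in at about 26 s.

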